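# Roll the press roller over the glued card and park it

## Robot

A 7-joint arm with a two-finger parallel gripper is mounted at the origin on a cart in front of the work surface, level with it; the furniture and walls round the work are solid. World frame = base frame: x ahead of the robot, y to its left, z up, the work surface at z = 0. Lengths are in m, angles in rad, forces in N, time in s.
With the tool pointing down it reaches from about 0.35 to 0.9 m from the base axis. Payload 8.1 kg.
Tool frame: the origin (TCP) lies at the very end of the fingers, on their centre line; the grasp point (between the pads) lies behind it (bot.grip_depth is the z of the grasp point in the tool frame, in m); z points along the fingers, y is the direction in which the jaws open and shut (so a half turn about z gives the same grasp; the last joint's range is limited). The gripper opens to 85 mm and grips with 20 to 120 N. Pads are 22 mm wide; open, the fingers measure 114 mm over their backs; the gripper's body (76 mm by 85 mm) begins 54 mm behind the grasp point. The pads swing forward as they close: fully open they stand 13 mm farther back than shut.
Start: joints at [-1.387, 0.434, 0.025, 1.573, -0.012, 1.134, -0.075], TCP at [0.177, 0.599, 0.231] pointing down, gripper open.
Joint ranges: [-2.62, 2.62], [-0.44, 2.09], [-1.27, 1.32], [0.08, 2.57], [-1.32, 4.46], [0.12, 2], [-2.74, 2.74]. Speed limits (rad/s): [2.22, 2.22, 3.01, 3.01, 3.14, 3.14, 3.14].

## Interface

Orientations are given as a rotation vector (axis times angle).
In Python, from workcell import bot, read_camera, get_calibration, job, finder gives the robot as it stands. The module is installed in compiled form; this text tells all that it offers.
- The arm moves only by the shell command python3 -m crank 'ROWS' [OPENING] [FORCE]. ROWS is JSON, a list of rows, each a list of 6 numbers: the shift along the tool's x, y, z in mm, then the turn, a rotation vector about the tool's x, y, z in degrees. A call has 1 to 20 rows; each row shifts and turns the pose as measured when the row begins, along the tool's axes as they then stand; what a row does not reach is not made up. A row lasts 1/8 s, in which the tool goes at most 62.5 mm and 10.7 degrees, less where a joint would pass 70% of its speed; a pose out of reach is approached as far as the arm can. A call is refused whole if a number of a shift passes 62.5 or a number of a turn 10.7, either way. A call with a gripper value outside its range is refused whole. OPENING is the opening, from 0 (shut) to 1 (fully open), set as the call begins (- or left out, the last holds). The fingers move at their own pace and stop on an object; FORCE is the grip in N (left out, the last holds). Time passes only in rows, so rows that do not move let the fingers close. It gives the time, the measured TCP pose, the force and the opening at its end, in the units of the state.
- bot.state(): the state, without advancing time (a new reading comes with each control period).
- read_camera(name): name is "scene" or "top"; returns (picture, depth): 480x640x3 uint8, blue, green, red; 480x640 float32, m along the optical axis (not along the pixel's ray), 0 where there is no reading.
- get_calibration(name): a dict with "intrinsics" (3x3 intrinsics, pixels), "k1" (the pictures are not rectified: a ray, as slopes to the right and down, at radius r is drawn at 1 + k1 r^2 times it, then the intrinsics apply), "pose" (4x4, takes a point from camera to world coordinates). Camera axes: x right, y up, looking along -z (the intrinsics and any distortion apply to the point x, -y, -z); pixel columns grow to the right and rows downward; lengths in m; the calibration is good to about 2 mm. A picture is of the moment at which its call begins. get_calibration takes no time and is no camera call.
- job.finish_job(): hands the job in, once; it reports no verdict.
Trained networks look in the newest picture that a camera, given by its name, has taken for a name from the list of things; names that differ only in an ending like _2 or _b are one class to them, and where a whole thing is asked for, a point or a joint stands for the part that bears it (a point fixed in the world has none). Each returns a list of dicts, best first, with "conf" (0 to 1); they miss things now and then, are a little off and sometimes report something else, mostly with a low value. They report only what shows in the picture. A call takes as long as a camera call.
- finder.find_in(label, camera): "at" ([x, y, z] in m, in world coordinates, good to about 4 mm: the middle of the surface that is visible of it).
The state is a dict: "t": time; "joint_pos": joint angles; "qd": joint speeds; "joint_torque": joint torques, N m; "eef_pos": TCP position; "orientation": TCP orientation; "force": force on the tool from outside, world axes, zero at the start; "wrist_torque": the same for the moment, N m; "finger_gap": opening from 0.0 (shut) to 1.0 (fully open).
Only numpy, scipy, OpenCV 4.12 (cv2) and the standard library are available. Lean on these libraries where they do the work, as an engineer would, in place of code of your own. Each camera call takes 0.05 s, during which the arm holds its last target. There are 200 camera calls.

## Task

Press the freshly glued card on the wooden board: with closed fingertips on top of the rubber press roller, push it so that it rolls (not skids) across the card and comes to rest on the grey felt strip on the far side of the card, lying squarely along the strip, and then take the hand away. Several short strokes are fine. Do not grip, lift or press hard on the roller, and leave the other things where they are.

Things in the scene. Friction and masses are not known exactly. Their poses are not given: they have to be found in the camera images.
- roller: Press roller: black rubber cylinder, 80 mm across, 150 mm long, with a wooden disc and a 16 mm steel pin at each end; loose, about 0.6 kg. Origin at its centre, on its axis, 40 mm over the board; x along the axis; y and z turn as it rolls (z up at the start). Rubber grips board and fingers. It soon stops when let go. A fingertip on the crest that does not slip moves the axis half as far as itself.
- press_board: Pressing board: light wood, 220 (x) by 340 (y) by 12 mm, fixed; origin at the centre of its underside on the table, z up. A flat card (120 mm in x, 50 mm in y, under 1.5 mm, no hindrance) lies on its middle. The roller starts on one side of the card (+y or -y, it varies), the strip is on the other; the roller is to travel along the board's y towards it.
- rest_strip: Rest strip: grey felt, 170 mm (x) by 30 mm (y), under 1 mm thick, on the board's top, parallel to the board's x and nearly so to the roller, 100 to 150 mm from the roller's start. Origin at its centre on the board's top, z up; x along its length.
- glue_stick: Bystander, to be left alone: white glue stick with orange cap, standing, 27 mm across, 96 mm tall; origin at the centre of its underside.
- stamp_2: Bystander, to be left alone: light wooden rubber stamp, standing, 35x50 mm, 74 mm tall; origin at the centre of its underside.
- eraser: Bystander, to be left alone: small block eraser, 19x44x11 mm; origin at the centre of its underside.
- ink_tin: Bystander, to be left alone: round metal ink-pad tin, 62 mm across, 20 mm tall; origin at the centre of its underside.
- washi_2: Bystander, to be left alone: flat-lying roll of paper tape, 54 mm across, 15 mm tall; origin at the centre of its underside.
- pencil_1: Bystander, to be left alone: wooden pencil, 8 mm thick, 180 mm long, lying along its own y; origin at the centre of its underside.

How it is judged:
By the outcome, as a careful person would: the job done as asked, in the order asked, and still so for the second after the job is handed in, with the robot touching nothing.
It also fails if it takes over 58 s, if anything falls off the work surface, if the arm or the gripper's body presses on something with over 40 N, if the wrist force passes 120 N, or if a joint passes its speed limit or range.

## Working session

There is one attempt and no reset: what is moved stays moved. The work goes in short steps, Python scripts to look and compute and a shell command to move; the robot and the scene stay as the last step left them, time stands still between calls to the robot, and variables do not carry over. Pictures are saved under pics/ and viewed, about 8 in all and at most 12, crops included, and the job is handed in when it is done.

```bash
mkdir -p pics; cat > h.py <<'E'
import numpy as np, cv2
from workcell import bot, read_camera, get_calibration, job, finder
def cloud(cam, depth):
    c=get_calibration(cam);K=np.array(c["intrinsics"]);k=c["k1"];T=np.array(c["pose"])
    v,u=np.mgrid[:480,:640].astype(float)
    p=cv2.undistortPoints(np.stack([u.ravel(),v.ravel()],1)[:,None],K,np.array([k,0,0,0.]))[:,0].reshape(480,640,2)
    P=np.stack([p[...,0]*depth,-p[...,1]*depth,-depth,np.ones_like(depth)],-1)@T.T
    return P[...,:3]
E
python3 - <<'E'
from h import *
for c in("scene","top"):
    im,d=read_camera(c);cv2.imwrite(f"pics/{c}0.png",im);np.savez(f"{c}0",im=im,d=d)
for n in("roller","press_board","rest_strip","glue_stick","stamp_2","eraser","ink_tin","washi_2","pencil_1"):
    r=finder.find_in(n,"top");print(n,[(np.round(x["at"],3).tolist(),round(x["conf"],2)) for x in r[:2]])
s=bot.state();print(s["t"],s["eef_pos"],s["orientation"],s["force"],bot.grip_depth)
E
```

```text
roller []
press_board [([0.574, 0.004, 0.012], 0.79)]
rest_strip [([0.576, 0.044, 0.016], 0.82), ([0.732, -0.063, 0.028], 0.17)]
glue_stick [([0.724, 0.09, 0.092], 0.56)]
stamp_2 [([0.732, -0.065, 0.026], 0.95)]
eraser [([0.43, 0.047, 0.012], 0.57)]
ink_tin [([0.648, -0.242, 0.021], 0.96)]
washi_2 [([0.52, 0.202, 0.016], 0.72)]
pencil_1 [([0.436, -0.101, 0.012], 0.6)]
0.55 [0.17684138 0.59946186 0.23130066] [ 4.49087156e-01  3.10930262e+00 -1.40330639e-05] [ 0.06287403 -0.00200993 -0.39773809] -0.0187
```

View pics/top0.png

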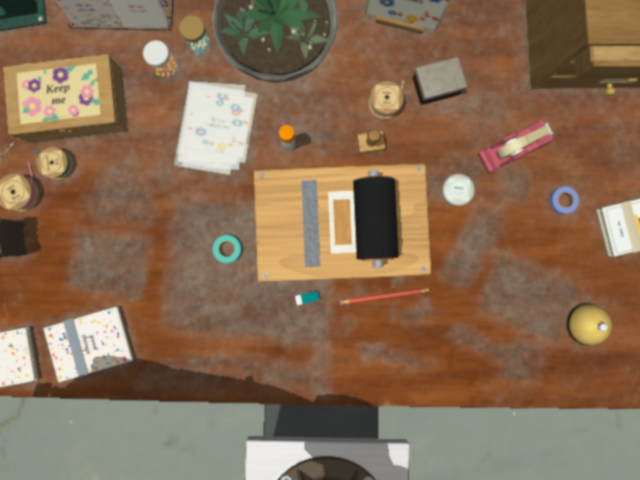

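View pics/scene0.png

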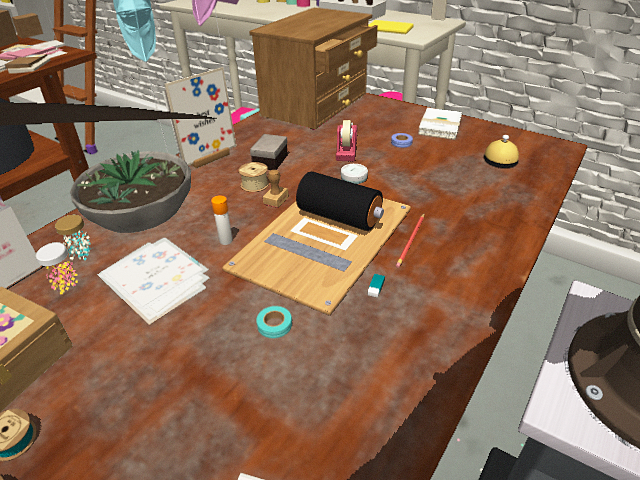

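The top view shows the strip at about (310,222) and the card at about (342,222). The roller is at about (376,218), on the board's -y side, so it must travel towards +y (left in the picture). Next I measure the roller, strip and board from depth and colour.

```bash
cat >> h.py <<'E'
def fit(P,m):
    cs,_=cv2.findContours(m.astype(np.uint8),cv2.RETR_EXTERNAL,cv2.CHAIN_APPROX_NONE)
    c=max(cs,key=cv2.contourArea);mm=np.zeros(m.shape,np.uint8);cv2.drawContours(mm,[c],-1,1,-1);mm=(mm>0)&m
    q=P[mm];r=cv2.minAreaRect((q[:,:2]*1000).astype(np.float32))
    (a,b),(w,h),t=r
    if w<h: t+=90
    t=(t+90)%180-90
    return [round(float(x),1) for x in (a,b,w,h,t,np.median(q[:,2])*1000,q[:,2].max()*1000)],q
def measure(cam="top"):
    im,d=read_camera(cam);P=cloud(cam,d);hsv=cv2.cvtColor(im,cv2.COLOR_BGR2HSV).astype(int)
    box=(d>0)&(abs(P[...,0]-.575)<.14)&(abs(P[...,1])<.2)
    b=box&(P[...,2]>.006)&(P[...,2]<.022)
    o={}
    roll=box&(P[...,2]>.04)&(P[...,2]<.105)&(hsv[...,2]<70)
    strip=b&(hsv[...,1]<70)&(hsv[...,2]>60)&(hsv[...,2]<170)
    for n,m in(("roller",roll),("strip",strip),("board",b)):
        try:o[n],q=fit(P,m);print(n,"cx cy w h ang zmed zmax",o[n])
        except Exception as e:print(n,e);continue
        if n=="roller":
            # axis from crest: fit circle r=40 per x slice, then line
            xs=np.linspace(q[:,0].min()+.01,q[:,0].max()-.01,9);ys=[]
            from scipy.optimize import least_squares
            th=lambda p:np.hypot((q[:,1]-p[0]-p[1]*(q[:,0]-p[3])),q[:,2]-p[2])-.04
            f=least_squares(lambda p:np.hypot(q[:,1]-p[0]-p[1]*(q[:,0]-.575),q[:,2]-p[2])-.04,[q[:,1].mean(),0,.052],loss="soft_l1",f_scale=.002).x
            print(" axis y@x=.575 %.1f  slope dy/dx deg %.2f z %.1f  xrange %.1f %.1f"%(f[0]*1e3,np.degrees(f[1]),f[2]*1e3,q[:,0].min()*1e3,q[:,0].max()*1e3))
    return im,d,P
E
python3 - <<'E'
from h import *
for c in("top","scene"): print(c);measure(c)
from scipy.spatial.transform import Rotation as R
print(R.from_rotvec(bot.state()["orientation"]).as_matrix().round(3))
print([ (x["at"],x["conf"]) for x in finder.find_in("roller","scene")[:2]])
E
```

```text
top
roller cx cy w h ang zmed zmax [582.6, -76.0, 146.3, 75.6, 4.0, 87.0, 97.1]
 axis y@x=.575 -77.4  slope dy/dx deg 3.93 z 51.7  xrange 508.2 656.5
strip cx cy w h ang zmed zmax [575.0, 45.0, 168.5, 29.3, 3.9, 12.8, 18.4]
board cx cy w h ang zmed zmax [579.9, -16.8, 220.4, 340.9, -86.1, 12.2, 19.1]
scene
roller cx cy w h ang zmed zmax [581.2, -73.8, 152.8, 79.2, 5.3, 76.8, 92.4]
 axis y@x=.575 -78.4  slope dy/dx deg 3.93 z 49.7  xrange 504.6 656.9
strip cx cy w h ang zmed zmax [574.5, 43.6, 170.0, 34.5, 4.4, 10.9, 13.9]
board cx cy w h ang zmed zmax [577.9, -16.9, 221.3, 343.4, -86.5, 10.1, 21.9]
[[-0.959  0.283  0.   ]
 [ 0.283  0.959  0.   ]
 [-0.     0.    -1.   ]]
[([0.5651, -0.0497, 0.0681], 0.68)]
```

Measured from depth:

| Item | Position (mm) | Angle |
|---|---|---|
| Roller centre | (582.6, -77) | 3.9° |
| Strip centre | (575, 44.5) | 3.9–4.4° |

The axis has to travel about 121.5 mm along the board's y. I'll turn the tool so its y runs that way (-20.3° about tool z), shut the fingers and move over.

```bash
python3 -m crank '[[0,0,0,0,0,-10.1],[0,0,0,0,0,-10.2],[0,0,0,0,0,0],[-22.4,-44.5,0,0,0,0],[-22.4,-44.5,0,0,0,0],[-22.4,-44.5,0,0,0,0],[-22.4,-44.5,0,0,0,0],[-22.4,-44.5,0,0,0,0],[-22.4,-44.5,0,0,0,0],[-22.4,-44.5,0,0,0,0],[-22.4,-44.5,0,0,0,0],[-22.4,-44.5,0,0,0,0],[-22.4,-44.5,0,0,0,0],[-22.4,-44.5,0,0,0,0],[-22.4,-44.5,0,0,0,0],[-22.4,-44.5,0,0,0,0],[-22.4,-44.5,0,0,0,0],[0,0,0,0,0,0]]' 0 20
cat >> h.py <<'E'
from scipy.spatial.transform import Rotation as R
def go(tx,ty,tz):
    s=bot.state();M=R.from_rotvec(s["orientation"]).as_matrix()
    W=np.array([[-.9977,-.068,0],[-.068,.9977,0],[0,0,-1]]).T
    print("t %.2f"%s["t"],"pos",np.round(s["eef_pos"]*1000,1),"F",np.round(s["force"],1),"gap",s["finger_gap"])
    print("shift tool mm",np.round(M.T@(np.array([tx,ty,tz])-s["eef_pos"]*1000),1),"turn deg",np.round(np.degrees(R.from_matrix(M.T@W).as_rotvec()),2))
E
python3 -c "
from h import *
go(583.3,-86.9,120)"
```

```text
t: 2.95
eef_pos: [0.5287, -0.0271, 0.2315]
orientation: [-0.003, 3.135, 0.012]
force: [-0.5, 0.7, -0.7]
finger_gap: -0.002
t 2.95 pos [528.7 -27.1 231.5] F [-0.5  0.7 -0.7] gap -0.0019151169696363728
shift tool mm [-53.8 -60.8 111.3] turn deg [ 0.44  0.37 -3.77]
```

```bash
python3 -m crank '[[-27,-30,0,0.4,0.4,-3.8],[-27,-30,0,0,0,0],[0,0,40,0,0,0],[0,0,40,0,0,0],[0,0,30,0,0,0],[0,0,0,0,0,0]]' 
python3 -c "
from h import *
go(583.3,-86.9,105)
im,d=read_camera('scene');cv2.imwrite('pics/s1.png',cv2.resize(im[120:330,180:460],None,fx=2.5,fy=2.5))"
```

```text
t: 3.7
eef_pos: [0.5868, -0.0803, 0.1194]
orientation: [-0.084, 3.139, 0.007]
force: [-0.4, -0.7, 0.5]
finger_gap: -0.002
t 3.70 pos [586.8 -80.3 119.4] F [-0.4 -0.7  0.5] gap -0.0015717317391759618
shift tool mm [ 3.9 -6.5 14.4] turn deg [ 0.24  0.11 -0.84]
```

View pics/s1.png

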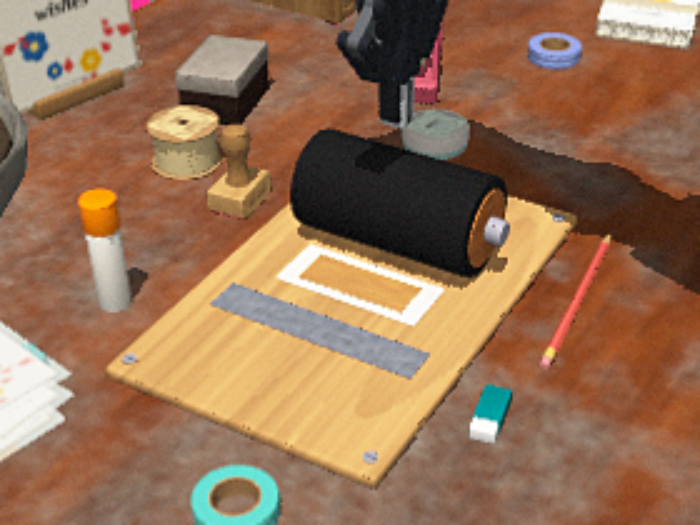

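The shut fingertips hang above the roller at about (395,110) in the crop, with their shadow on the crest at (380,160). I'll go down to touch gently.

```bash
python3 -m crank '[[4,-6,10,0.2,0,-0.8],[0,0,10,0,0,0],[0,0,3,0,0,0],[0,0,2,0,0,0]]' 
python3 -c "
from h import *
go(583.3,-86.9,92)"
python3 -m crank '[[0,0,2,0,0,0],[0,0,2,0,0,0]]'
```

```text
t: 4.25
eef_pos: [0.5863, -0.0867, 0.0981]
orientation: [-0.105, 3.13, 0.0]
force: [0.6, -0.4, -1.2]
finger_gap: 0.001
t 4.25 pos [586.3 -86.7  98.1] F [ 0.6 -0.4 -1.2] gap 0.0012468142554973324
shift tool mm [ 3.1 -0.   6. ] turn deg [-0.    0.59 -0.05]
t: 4.5
eef_pos: [0.5867, -0.0866, 0.0942]
orientation: [-0.105, 3.129, 0.001]
force: [-0.2, 0.0, -0.4]
finger_gap: -0.002
```

```bash
python3 -m crank '[[3,0,1.5,0,0.6,0],[0,0,1.5,0,0,0],[0,0,1.5,0,0,0]]'; python3 -m crank '[[0,2,1.5,0,0,0],[0,4,1.5,0,0,0]]'
```

```text
t: 4.88
eef_pos: [0.5835, -0.0879, 0.0915]
orientation: [-0.104, 3.14, -0.001]
force: [-7.2, -1.7, 21.5]
finger_gap: -0.005
t: 5.12
eef_pos: [0.5832, -0.0844, 0.0917]
orientation: [-0.1, 3.138, -0.003]
force: [-6.9, -1.7, 18.3]
finger_gap: 0.002
```

Contact at z ≈ 91.5 mm with about 18 N. First stroke, pressing a little lighter.

```bash
python3 -m crank '[[0,5,0.8,0,0,0],[0,5,0.8,0,0,0],[0,5,0.8,0,0,0],[0,5,0.8,0,0,0]]'; python3 -m crank '[[0,5,0.8,0,0,0],[0,5,0.8,0,0,0],[0,5,0.8,0,0,0],[0,0,0,0,0,0]]'
python3 -c "
from h import *
go(583.3,-86.9,92); im,d,P=measure('top');measure('scene');
cv2.imwrite('pics/s2.png',im)"
```

```text
t: 5.62
eef_pos: [0.5819, -0.0659, 0.092]
orientation: [-0.097, 3.136, -0.004]
force: [-3.4, -0.1, 8.9]
finger_gap: 0.0
t: 6.12
eef_pos: [0.5809, -0.0509, 0.0921]
orientation: [-0.096, 3.135, -0.004]
force: [-0.8, -0.1, -0.1]
finger_gap: 0.001
t 6.12 pos [580.9 -50.9  92.1] F [-0.8 -0.1 -0.1] gap 0.000977025714017409
shift tool mm [ -0.1 -36.1   0.2] turn deg [-0.15  0.26 -0.39]
roller cx cy w h ang zmed zmax [645.4, -18.3, 9.0, 1.7, 0.8, 65.4, 68.7]
 axis y@x=.575 -51.0  slope dy/dx deg -4.33 z 54.9  xrange 640.9 649.9
strip cx cy w h ang zmed zmax [574.6, 44.8, 166.9, 28.1, 4.0, 12.8, 18.0]
board cx cy w h ang zmed zmax [574.6, 59.1, 220.4, 188.7, 3.8, 12.2, 18.5]
roller cx cy w h ang zmed zmax [581.4, -57.6, 152.1, 80.9, 3.9, 76.2, 104.3]
 axis y@x=.575 -60.6  slope dy/dx deg 3.86 z 49.8  xrange 503.1 655.9
strip cx cy w h ang zmed zmax [575.1, 43.7, 170.5, 34.7, 3.6, 10.8, 14.5]
board cx cy w h ang zmed zmax [578.1, -16.3, 221.5, 341.7, -86.0, 10.1, 22.0]
```

The roller moved 17.8 mm for 37 mm of fingertip travel, still at 3.86°, so it rolled without skidding and stayed square. About 104 mm remain. I lift, step back and make the next stroke.

```bash
python3 -m crank '[[0,0,-7,0,0,0],[0,-12,0,0,0.2,-0.4],[0,-11,0,0,0,0],[0,0,5,0,0,0],[0,0,1.5,0,0,0],[0,0,1.2,0,0,0],[0,3,1,0,0,0],[0,5,0.9,0,0,0],[0,5,0.9,0,0,0],[0,5,0.9,0,0,0]]'; python3 -m crank '[[0,5,0.9,0,0,0],[0,5,0.9,0,0,0],[0,5,0.9,0,0,0]]';  python3 -m crank '[[0,5,0.9,0,0,0],[0,5,0.9,0,0,0],[0,5,0.9,0,0,0],[0,0,0,0,0,0]]'
python3 -c "
from h import *
go(583.3,-86.9,92); measure('scene')"
```

```text
t: 7.48
eef_pos: [0.5816, -0.0617, 0.0916]
orientation: [-0.101, 3.137, -0.009]
force: [-4.1, -2.0, 13.4]
finger_gap: 0.001
t: 7.85
eef_pos: [0.5804, -0.0461, 0.092]
orientation: [-0.101, 3.136, -0.008]
force: [-3.8, -0.7, 10.6]
finger_gap: 0.0
t: 8.35
eef_pos: [0.5793, -0.0287, 0.0923]
orientation: [-0.104, 3.134, -0.006]
force: [0.8, -0.3, 0.4]
finger_gap: -0.002
t 8.35 pos [579.3 -28.7  92.3] F [ 0.8 -0.3  0.4] gap -0.002494387052299857
shift tool mm [ -0.1 -58.3   0.5] turn deg [-0.23  0.32 -0.08]
roller cx cy w h ang zmed zmax [579.2, -30.7, 151.2, 75.8, 4.7, 76.5, 104.6]
 axis y@x=.575 -36.1  slope dy/dx deg 3.90 z 49.9  xrange 501.6 653.5
strip cx cy w h ang zmed zmax [574.5, 43.8, 170.8, 34.5, 4.1, 10.8, 14.5]
board cx cy w h ang zmed zmax [578.1, -16.4, 221.2, 343.2, -86.2, 10.1, 21.9]
```

```bash
python3 -m crank '[[0,0,-7,0,0.3,0],[0,-12,0,0,0,0],[0,-11,0,0,0,0],[0,0,5,0,0,0],[0,0,1.5,0,0,0],[0,0,1.2,0,0,0],[0,3,1,0,0,0],[0,5,0.9,0,0,0],[0,5,0.9,0,0,0],[0,5,0.9,0,0,0]]'; python3 -m crank '[[0,5,0.9,0,0,0],[0,5,0.9,0,0,0],[0,5,0.9,0,0,0],[0,5,0.9,0,0,0],[0,5,0.9,0,0,0],[0,5,0.9,0,0,0],[0,5,0.9,0,0,0],[0,0,0,0,0,0]]'
python3 -c "
from h import *
go(583.3,-86.9,92); measure('scene')"
```

```text
t: 9.65
eef_pos: [0.5799, -0.0384, 0.0915]
orientation: [-0.099, 3.138, -0.01]
force: [-5.6, -2.4, 15.7]
finger_gap: 0.0
t: 10.65
eef_pos: [0.5772, 0.0006, 0.0921]
orientation: [-0.104, 3.135, -0.006]
force: [-0.3, -0.5, -0.4]
finger_gap: 0.0
t 10.65 pos [577.2   0.6  92.1] F [-0.3 -0.5 -0.4] gap 0.00022794764857253708
shift tool mm [ -0.3 -87.7   0.5] turn deg [-0.21  0.26 -0.11]
roller cx cy w h ang zmed zmax [576.5, -4.6, 151.6, 77.8, 4.7, 76.7, 104.8]
 axis y@x=.575 -8.8  slope dy/dx deg 3.88 z 49.8  xrange 500.4 651.7
strip cx cy w h ang zmed zmax [575.1, 43.2, 171.3, 34.7, 3.3, 10.8, 13.8]
board cx cy w h ang zmed zmax [578.3, -17.2, 221.3, 343.1, -86.2, 10.0, 21.9]
```

```bash
python3 -m crank '[[0,0,-7,0,0.3,0],[0,-12,0,0,0,0],[0,-12,0,0,0,0],[0,0,5,0,0,0],[0,0,1.5,0,0,0],[0,0,1.2,0,0,0],[0,3,1,0,0,0],[0,5,0.9,0,0,0],[0,5,0.9,0,0,0],[0,5,0.9,0,0,0]]'; python3 -m crank '[[0,5,0.9,0,0,0],[0,5,0.9,0,0,0],[0,5,0.9,0,0,0],[0,5,0.9,0,0,0],[0,5,0.9,0,0,0],[0,5,0.9,0,0,0],[0,5,0.9,0,0,0],[0,0,0,0,0,0]]'
python3 -c "
from h import *
go(583.3,-86.9,92); measure('scene')"
```

```text
t: 11.95
eef_pos: [0.5779, -0.0099, 0.0916]
orientation: [-0.099, 3.14, -0.009]
force: [-4.5, -1.5, 14.7]
finger_gap: -0.0
t: 12.95
eef_pos: [0.5751, 0.03, 0.092]
orientation: [-0.104, 3.137, -0.003]
force: [-1.0, 0.0, -0.2]
finger_gap: -0.001
t 12.95 pos [575.1  30.   92. ] F [-1.   0.  -0.2] gap -0.0008725672259834968
shift tool mm [  -0.4 -117.2    0.2] turn deg [-0.11  0.16 -0.08]
roller cx cy w h ang zmed zmax [575.5, 21.9, 150.7, 78.9, 4.0, 77.4, 104.9]
 axis y@x=.575 19.2  slope dy/dx deg 3.86 z 49.8  xrange 498.2 649.5
strip cx cy w h ang zmed zmax [574.0, 47.4, 168.7, 29.3, 6.4, 10.9, 13.6]
board cx cy w h ang zmed zmax [577.7, -16.5, 220.6, 342.6, -86.3, 10.0, 21.9]
```

The roller is at 19.2 mm and the strip at 43.6 mm, so 24.4 mm remain. The last stroke gave 28 mm, so this one is slightly shorter.

```bash
python3 -m crank '[[0,0,-7,0,0.2,0],[0,-12,0,0,0,0],[0,-11,0,0,0,0],[0,0,5,0,0,0],[0,0,1.5,0,0,0],[0,0,1.2,0,0,0],[0,3,1,0,0,0],[0,5,0.9,0,0,0],[0,5,0.9,0,0,0],[0,5,0.9,0,0,0]]'; python3 -m crank '[[0,5,0.9,0,0,0],[0,5,0.9,0,0,0],[0,5,0.9,0,0,0],[0,5,0.9,0,0,0],[0,5,0.9,0,0,0],[0,2.5,0.9,0,0,0],[0,0,0,0,0,0]]'
python3 -c "
from h import *
go(583.3,-86.9,92); measure('scene')"
```

```text
t: 14.25
eef_pos: [0.5758, 0.0206, 0.0918]
orientation: [-0.099, 3.139, -0.005]
force: [-4.5, -0.6, 14.3]
finger_gap: -0.002
t: 15.12
eef_pos: [0.5737, 0.0521, 0.0921]
orientation: [-0.105, 3.137, 0.001]
force: [0.1, -0.2, -0.3]
finger_gap: 0.0
t 15.12 pos [573.7  52.1  92.1] F [ 0.1 -0.2 -0.3] gap 0.00047016257629071777
shift tool mm [-3.000e-01 -1.393e+02  1.000e-01] turn deg [ 0.02  0.16 -0.08]
roller cx cy w h ang zmed zmax [573.0, 45.4, 152.1, 80.7, 4.3, 77.6, 105.0]
 axis y@x=.575 43.3  slope dy/dx deg 3.93 z 49.8  xrange 496.7 648.0
strip cx cy w h ang zmed zmax [496.0, 37.6, 12.9, 30.4, -84.7, 10.8, 12.8]
board cx cy w h ang zmed zmax [578.2, -17.4, 221.3, 343.4, -86.3, 10.0, 22.0]
```

Within about 0.3 mm of the target and square to it. I take the hand straight up and then aside, back towards the start, and check from the top camera.

```bash
python3 -m crank '[[0,0,-10,0,0,0],[0,0,-30,0,0,0],[0,0,-40,0,0,0],[0,0,-40,0,0,0],[15,45,-10,0,0,0],[15,45,0,0,0,0],[15,45,0,0,0,0],[15,45,0,0,0,0],[15,45,0,0,0,0],[15,45,0,0,0,0],[0,0,0,0,0,0],[0,0,0,0,0,0]]'
python3 - <<'E'
from h import *
im,d,P=measure('top');measure('scene');cv2.imwrite('pics/end.png',im)
for n in("glue_stick","stamp_2","eraser","ink_tin","washi_2","pencil_1"):
    r=finder.find_in(n,"top");print(n,[(np.round(x["at"],3).tolist(),round(x["conf"],2)) for x in r[:1]])
E
```

```text
t: 16.68
eef_pos: [0.4645, 0.3227, 0.2322]
orientation: [-0.098, 3.131, 0.003]
force: [1.6, -1.1, -0.1]
finger_gap: -0.002
roller cx cy w h ang zmed zmax [574.7, 44.6, 147.4, 77.0, 3.5, 87.1, 96.4]
 axis y@x=.575 44.2  slope dy/dx deg 3.86 z 51.8  xrange 499.6 649.2
strip cx cy w h ang zmed zmax [560.6, -2.4, 85.9, 11.4, 7.5, 12.8, 18.2]
board cx cy w h ang zmed zmax [579.8, -16.8, 220.4, 340.9, -86.1, 12.1, 18.8]
roller cx cy w h ang zmed zmax [573.3, 44.8, 151.1, 80.2, 4.0, 78.6, 92.0]
 axis y@x=.575 43.2  slope dy/dx deg 3.96 z 49.7  xrange 496.7 648.3
strip cx cy w h ang zmed zmax [496.5, 37.9, 13.6, 33.9, -87.8, 10.9, 13.1]
board cx cy w h ang zmed zmax [578.1, -17.2, 221.2, 342.4, -86.1, 10.0, 21.8]
glue_stick [([0.724, 0.09, 0.096], 0.7)]
stamp_2 [([0.735, -0.067, 0.028], 0.85)]
eraser [([0.429, 0.05, 0.014], 0.46)]
ink_tin [([0.647, -0.243, 0.02], 0.7)]
washi_2 [([0.518, 0.201, 0.017], 0.82)]
pencil_1 [([0.434, -0.1, 0.012], 0.73)]
```

View pics/end.png

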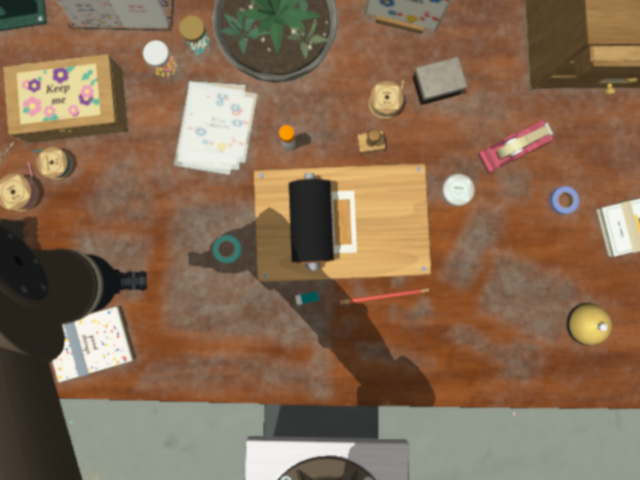

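The roller sits on the strip at (312,220), the bystanders have not moved, and the hand is well clear at the left (about (120,280)).

```bash
python3 -c "
from workcell import job
print(job.finish_job())"
```

```text
the job is handed in; nothing more can be done
None
```

I rolled the press roller across the card onto the felt strip with shut fingertips in five light strokes, then took the hand away. The job was handed in with the robot clock at about 17 s of the 58 s allowed.

- **Position:** The last top-camera check put the roller axis at y = 44.2 mm (at x = 575 mm), with the strip centre at about 45 mm. The scene camera read 43.2 mm against about 43.7 mm.
- **Squareness:** The roller lay at 3.9°. The strip's start readings were 3.9° from the top camera and 4.4° from the scene camera, the latter varying by about half a degree between readings.
- **Rolling:** On the first stroke, the one I checked, the axis moved about half as far as the fingertip, so it rolled rather than skidded. The highest fingertip force in the readings at the end of each move was about 22 N.
- **Bystanders:** All six read within about 4 mm of where they started, which is the finder's own noise, and the pictures show them unmoved.
- **Failed or unusable checks:**
  - The finder did not see the roller in the first top picture, so I measured the roller from depth instead.
  - After the first stroke the arm hid the roller from the top camera, so I used the scene camera during the strokes.
  - With the roller on the strip, the strip fits were meaningless, so the comparison uses the earlier strip pose.

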